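Slide the empty capsule tray into the free place on the ledge

TASK

Put the empty steel capsule tray away: slide it flat along the birch ledge, without lifting it, into the free place in the back row, until its short end rests squarely against the upstand at the back of the ledge. Neither the tray nor the robot may touch or shift the capsule carousel, the saucer with its cup, or the black lid; then let go of the tray.

Things in the scene. Friction and masses are not known exactly. Their poses are not given: they have to be found in the camera images.
- ledge: Fixed pale birch ledge, top about 50 mm above the counter. Origin: on its top, mid-length, at the foot of the back upstand's inner face. x points back (through the upstand), y left along it, z up. Top: x -320 (front edge) to 0, y -315 to 315 mm. Upstand: 30 mm high, 18 thick, along the whole back. Pose varies.
- row (a point): Middle of the back row, on the ledge's top, 72 mm in front of the upstand; axes as the ledge's. The row is 145 mm deep, between 30 mm high end strips with inner faces at y = -297 and 297 mm. It has four places, 145 mm apart (y near -217, -72, 72, 217): carousel, saucer with cup and lid fill three, in any order; one is free. In front of the row stands only the tray.
- tray: Open empty stainless tray, loose, 0.2 to 0.4 kg, 132 mm long (x) by 88 wide (y) over its 5 mm rim bead, 26 high; inside 124 by 80; walls and floor 2.5 mm thick. Origin: centre of the underside. Both ends alike. Starts flat on the front part of the ledge, before the row, askew by up to 20 degrees. Slides with ordinary friction, pushed from inside or outside.
- carousel: Clear plastic capsule carousel, round, 130 mm in diameter, 98 mm high: a fixed black turntable base 10 mm thick and on it a freely turning clear rack with coloured capsules and a small black knob. Origin: centre of the underside. The base does not move.
- saucer: Round clear glass saucer, loose, 120 mm in diameter, 14 mm high. Origin: centre of the underside. The yellow cup stands in its middle.
- cup: Yellow ceramic cup standing on the saucer, loose, 64 mm in diameter at the rim, 58 mm high, its small handle (to 55 mm from the axis) on its +y side, within the saucer's edge. Origin: centre of the underside.
- lid: Small black plastic lid lying flat on the ledge, loose, light, 58 mm in diameter, 16 mm high with its centre knob. Origin: centre of the underside.
Mind the look-alikes: they are no part of the job. There is more than one size of the cup; the one meant has the size given above.

How it is judged:
At the end, for the whole second after the job is handed in: The tray lies flat and still on the ledge in the back row, its short end within about 8 mm of the upstand and square to it within 5 degrees; saucer, cup and lid are within 5 mm of where they were, the cup upright (x of tray in the frame of ledge between -0.074 and -0.06 m and angle between the x axis of tray and the x axis of ledge, either way round below 0.09 rad and z of tray in the frame of ledge between -0.004 and 0.004 m and angle between tray's own z axis and vertical below 0.05 rad and linear speed of tray below 0.01 m/s and distance of each of saucer, cup, lid from where it was at the start of the episode below 0.005 m and angle between cup's own z axis and vertical below 0.1 rad); the robot touches nothing.
It fails at once if the tray touches the carousel, saucer, cup or lid (contact force between tray and carousel above 0.3 N or contact force between tray and saucer above 0.3 N or contact force between tray and cup above 0.3 N or contact force between tray and lid above 0.3 N).
It fails at once if the robot touches the carousel, saucer, cup or lid (contact force between any of the fingers, the arm and carousel above 0.3 N or contact force between any of the fingers, the arm and saucer above 0.3 N or contact force between any of the fingers, the arm and cup above 0.3 N or contact force between any of the fingers, the arm and lid above 0.3 N).
It fails at once if the saucer, cup or lid is shifted by more than 5 mm (distance of any of saucer, cup, lid from where it was at the start of the episode above 0.005 m).
It fails at once if the tray is lifted more than 12 mm off the ledge or tipped by more than 10 degrees (z of tray in the frame of ledge above 0.012 m or angle between tray's own z axis and vertical above 0.175 rad).
It also fails if it takes over 48 s, if anything falls off the work surface, if the arm or the gripper's body presses on something with over 40 N, if the wrist force passes 120 N, or if a joint passes its speed limit or range.

ROBOT

A 7-joint arm with a two-finger parallel gripper is mounted at the origin on the work surface. World frame = base frame: x ahead of the robot, y to its left, z up, the work surface at z = 0. Lengths are in m, angles in rad, forces in N, time in s.
With the tool pointing down it reaches from about 0.4 to 0.9 m from the base axis. Payload 5.6 kg.
Tool frame: the origin (TCP) lies between the finger pads; the fingertips stand 25 mm ahead of it and the grasp point (between the pads) lies 6 mm ahead of it; z points along the fingers, y is the direction in which the jaws open and shut (so a half turn about z gives the same grasp; the last joint's range is limited). The gripper opens to 92 mm and grips with 3 to 60 N. Pads are 20 mm wide; open, the fingers measure 128 mm over their backs; the gripper's body (75 mm by 189 mm) begins 69 mm behind the grasp point.
Start: joints at [-1.153, 0.468, -0.012, 1.603, 0.006, 1.071, -0.056], TCP at [0.289, 0.582, 0.24] pointing down, gripper open.
Joint ranges: [-2.53, 2.53], [-0.31, 2.02], [-1.57, 1.55], [0.28, 2.44], [-1.29, 4.43], [0.15, 1.84], [-2.92, 2.92]. Speed limits (rad/s): [2.57, 2.57, 3.14, 3.14, 3.14, 3.14, 3.14].

INTERFACE

Orientations are given as a unit quaternion [x, y, z, w].
In Python, from plant import status, eyes, robot gives the robot as it stands. The module is installed in compiled form; this text tells all that it offers.
- The arm moves only by the tool carry_out, never from a script. Its argument "series" is one flat list of numbers, 7 for each row, row after row: the opening, from 0 (shut) to 1 (fully open), then the shift along the tool's x, y, z in m, then the turn, a rotation vector about the tool's x, y, z in degrees. In form: [grip, dx, dy, dz, rx, ry, rz, grip, dx, dy, dz, rx, ry, rz, ...]. A call has 1 to 20 rows; each row is the pose to reach, as a shift and turn from the pose measured when the call began, along the tool's axes at that moment; what a row does not reach only later rows make up. A row lasts 1/8 s, in which the tool goes at most 62.5 mm and 10.7 degrees, less where a joint would pass 70% of its speed; a pose out of reach is approached as far as the arm can. A call with a gripper value outside its range is refused whole. The fingers move at their own pace and stop on an object; "grip_force" is the grip in N (left out, the last holds). Time passes only in rows, so rows that repeat a pose let the fingers close. It gives the time, the measured TCP pose, the force and the opening at its end, in the units of the state.
- status.get_obs(): the state, without advancing time (a new reading comes with each control period).
- eyes.grab_frame(name): name is "scene" or "side" or "wrist"; returns the picture (400x640x3 uint8, red, green, blue); there is no depth.
- eyes.camera_info(name): a dict with "K" (3x3 intrinsics, pixels), "origin" and "orientation" of the camera in the world. Camera axes: x right, y down, z forward; pixel columns grow to the right and rows downward; lengths in m; the calibration is good to about 2 mm. The wrist camera is an equidistant fisheye: a pixel r from the principal point sees the ray r / f radians off the axis. A picture is of the moment at which its call begins: read the wrist's pose just before it. camera_info takes no time and is no camera call; for the wrist camera it gives the pose at the moment of the call.
- robot.close_job(): hands the job in, once; it reports no verdict.
Trained networks look in the newest picture that a camera, given by its name, has taken for a name from the list of things; names that differ only in an ending like _2 or _b are one class to them, and where a whole thing is asked for, a point or a joint stands for the part that bears it (a point fixed in the world has none). Each returns a list of dicts, best first, with "confidence" (0 to 1); they miss things now and then, are a little off and sometimes report something else, mostly with a low value. They report only what shows in the picture. A call takes as long as a camera call. They do not tell look-alikes from the thing itself.
- eyes.recognise(target, camera): "extent" ([left, top, right, bottom] in pixels, round what is visible of it).
- eyes.regions_of(target, camera): "region" (400x640 bool, what is visible of it) and "extent" ([left, top, right, bottom] in pixels, round what is visible of it).
- eyes.spot_point(target, camera): "xy" ([column, row] in pixels: a listed point, or the origin of a listed thing).
The state is a dict: "clock": time; "joints": joint angles; "joint_vel": joint speeds; "joint_efforts": joint torques, N m; "ee_pos": TCP position; "tcp_rot": TCP orientation; "force": force on the tool from outside, world axes, zero at the start; "torque": the same for the moment, N m; "opening": finger opening in m.
Only numpy, scipy, OpenCV 4.12 (cv2) and the standard library are available. Lean on these libraries where they do the work, as an engineer would, in place of code of your own. Each camera call takes 0.05 s, during which the arm holds its last target. There are 200 camera calls.

## Working session

There is one attempt and no reset: what is moved stays moved. The work goes in short steps, Python scripts to look and compute and a tool call to move; the robot and the scene stay as the last step left them, time stands still between calls to the robot, and variables do not carry over. Pictures are saved under pics/ and viewed, about 8 in all and at most 12, crops included, and the job is handed in when it is done.

Besides the shell and the picture viewer there is one more tool, called after "Request:" as name(argument=value, ...), one argument or row to a line, values as JSON. carry_out: Moves the arm, as the interface text tells. Its arguments: {"type":"object","properties":{"series":{"type":"array"},"grip_force":{"type":"number"}},"required":["series"]}

```bash
mkdir -p pics; cat > h.py <<'E'
import numpy as np, cv2
from scipy.spatial.transform import Rotation as R
from plant import status, eyes, robot
def ray(info,px,fish=False):
    K=np.array(info["K"]);x=(px[0]-K[0,2])/K[0,0];y=(px[1]-K[1,2])/K[1,1]
    if fish:
        r=np.hypot(x,y);d=np.array([x/r*np.sin(r),y/r*np.sin(r),np.cos(r)]) if r>1e-9 else np.array([0,0,1.])
    else: d=np.array([x,y,1.])
    return rot(info["orientation"]).apply(d)
def rot(o):
    o=np.array(o); return R.from_matrix(o) if o.shape==(3,3) else R.from_quat(o)
def onz(info,px,z,fish=False):
    d=ray(info,px,fish);o=np.array(info["origin"]);return o+d*(z-o[2])/d[2]
def proj(info,P):
    K=np.array(info["K"]);c=rot(info["orientation"]).inv().apply(np.atleast_2d(P)-np.array(info["origin"]))
    return np.c_[K[0,0]*c[:,0]/c[:,2]+K[0,2],K[1,1]*c[:,1]/c[:,2]+K[1,2]]
E
python3 - <<'E'
from h import *
np.set_printoptions(precision=4,suppress=True)
print(status.get_obs())
for c in ["scene","side","wrist"]:
    i=eyes.camera_info(c);print(c,i)
    im=eyes.grab_frame(c);cv2.imwrite(f"pics/{c}0.png",im[:,:,::-1])
    for t in ["tray","ledge","row","carousel","saucer","cup","lid"]:
        a=[] if t=="row" else [(np.round(d["extent"]).tolist(),round(d["confidence"],2)) for d in eyes.recognise(t,c)]
        s=[(np.round(d["xy"],1),round(d["confidence"],2),onz(i,d["xy"],.05,c=="wrist")) for d in eyes.spot_point(t,c)]
        print(t,a,s)
E
```

```text
{'clock': 0.0, 'joints': array([-1.153 ,  0.4684, -0.0116,  1.6036,  0.006 ,  1.0714, -0.0563]), 'joint_vel': array([-0.0002, -0.0004, -0.0009, -0.0006,  0.001 , -0.0021, -0.0008]), 'joint_efforts': array([ -0.0007, -52.058 ,  -0.0128, -24.3754,  -0.0567,   0.0172,
         0.0002]), 'ee_pos': array([0.2888, 0.5817, 0.2387]), 'tcp_rot': array([ 0.2284,  0.9736, -0.0009, -0.0001]), 'force': array([ 1.0562,  0.0516, -0.5642]), 'torque': array([-0.0202,  0.0404,  0.0286]), 'opening': 0.09217684758941594}
scene {'K': array([[508.1419,   0.    , 322.663 ],
       [  0.    , 508.1419, 201.0121],
       [  0.    ,   0.    ,   1.    ]]), 'origin': array([1.0718, 0.3287, 0.716 ]), 'orientation': array([ 0.4381,  0.8319, -0.3048, -0.1521])}
tray [([328.0, 109.0, 407.0, 177.0], 0.64)] [(array([298.8, 232.1]), 0.54, array([0.6966, 0.0099, 0.05  ]))]
ledge [([132.0, 69.0, 558.0, 390.0], 0.94)] [(array([300.8, 230.4]), 0.6, array([0.692 , 0.0106, 0.05  ]))]
row [] []
carousel [([185.0, 96.0, 263.0, 181.0], 0.71)] [(array([226.3, 153.5]), 0.8, array([ 0.6267, -0.2093,  0.05  ]))]
saucer [([324.0, 1
[... 1484 characters left out ...]
.0], 0.55)] [(array([381.8, 174.7]), 0.66, array([0.8156, 0.0898, 0.05  ])), (array([385.7, 202.6]), 0.65, array([ 0.7958, -0.0135,  0.05  ])), (array([296.9, 184.5]), 0.55, array([0.6212, 0.0835, 0.05  ]))]
lid [([295.0, 217.0, 322.0, 222.0], 0.56)] [(array([307.7, 229.9]), 0.7, array([ 0.6219, -0.0743,  0.05  ]))]
wrist {'K': array([[309.7069,   0.    , 321.5891],
       [  0.    , 309.7069, 200.0593],
       [  0.    ,   0.    ,   1.    ]]), 'origin': array([0.2307, 0.6118, 0.3847]), 'orientation': array([0.8439, 0.5231, 0.0632, 0.1012])}
tray [] []
ledge [([192.0, 330.0, 216.0, 343.0], 0.61)] []
row [] []
carousel [] []
saucer [] []
cup [([194.0, 327.0, 214.0, 347.0], 0.37)] []
lid [] []
```

View pics/scene0.png

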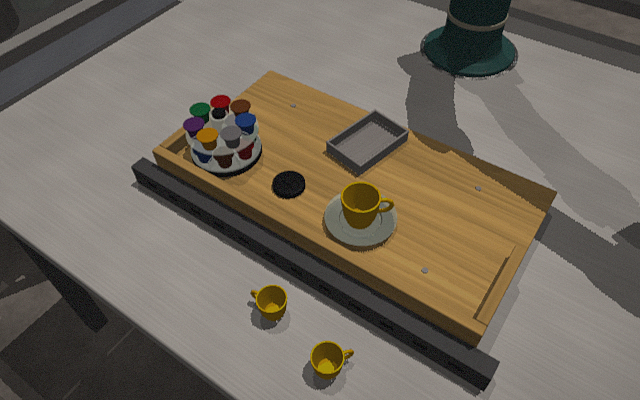

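View pics/side0.png

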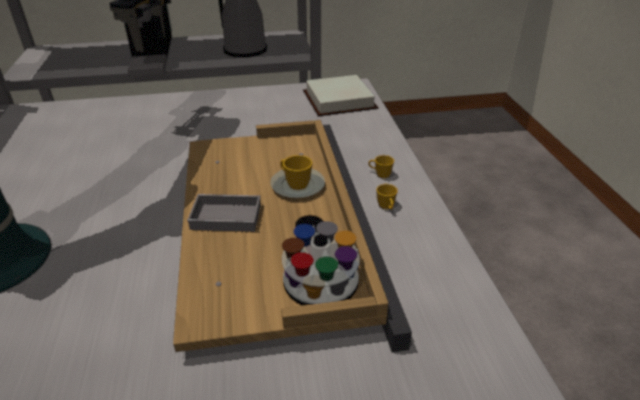

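Carousel, lid and saucer fill y≈−217, −72 and +72, so the free place is y≈+217, on the left. The cup meant is the one on the saucer, at scene (360,205). The tray is at scene (367,142). The two cups at scene (270,302) and (328,358) are look-alikes. Next I fit the ledge and tray poses to the images.

```bash
cat > fit.py <<'E'
from h import *
from scipy.optimize import minimize
np.set_printoptions(precision=4,suppress=True)
def L2W(p,P): # p: x,y,yaw,z
    return R.from_euler('z',p[2]).apply(np.atleast_2d(P))+[p[0],p[1],p[3]]
def hull(info,W,s=4):
    m=np.zeros((400*s,640*s),np.uint8)
    cv2.fillConvexPoly(m,cv2.convexHull(np.round(proj(info,W)*s+s/2).astype(np.int32)),1);return m
def boxes(*bs): return [np.array([[x,y,z] for x in b[:2] for y in b[2:4] for z in b[4:]]) for b in bs]
LEDGE=boxes((-.32,.018,-.315,.315,-.05,0),(0,.018,-.315,.315,0,.03))
TRAY=boxes((-.066,.066,-.044,.044,.018,.026),(-.0645,.0645,-.0425,.0425,0,.026))
def fit(masks,infos,model,p0,free):
    s=4;M=[cv2.resize(m.astype(np.uint8),None,fx=s,fy=s,interpolation=cv2.INTER_NEAREST) for m in masks]
    def cost(q):
        p=np.array(p0,float);p[free]=q;c=0
        for m,i in zip(M,infos):
            h=np.zeros_like(m)
            for b in model: h|=hull(i,L2W(p,b))
            c+=1-(h&m).sum()/(h|m).sum()
        return c
    q0=np.array(p0)[free];st=np.array([.02,.02,.12,.005])[free]
    best=None
    for sg in (1,-1):
        r=minimize(cost,q0,method='Nelder-Mead',options=dict(initial_simplex=np.vstack([q0]+[q0+sg*st*np.eye(len(q0))[k] for k in range(len(q0))]),xatol=1e-4,fatol=1e-5))
        if best is None or r.fun<best.fun: best=r
    return best.x,best.fun
E
cat > m1.py <<'E'
from fit import *
I={c:eyes.camera_info(c) for c in("scene","side")};img={}
M={}
for c in I:
    img[c]=eyes.grab_frame(c).copy()
    for t in("ledge","tray"): 
        d=eyes.regions_of(t,c); M[t,c]=d[0]["region"] if d else None; print(t,c,d and(d[0]["extent"],d[0]["confidence"]))
def go(t,model,p0,free):
    for cs in (["scene","side"],["scene"],["side"]):
        cs=[c for c in cs if M[t,c] is not None]
        if cs:
            x,f=fit([M[t,c] for c in cs],[I[c] for c in cs],model,p0,free);print(t,cs,x,f)
            if len(cs)==2: out=x
    return out
# ledge mask minus items: fill convexly
for c in I:
    k=M["ledge",c].astype(np.uint8); cn,_=cv2.findContours(k,0,2); h=cv2.convexHull(max(cn,key=cv2.contourArea))
    m=np.zeros_like(k); cv2.drawContours(m,[max(cn,key=cv2.contourArea)],-1,1,-1); M["ledge",c]=m
p=go("ledge",LEDGE,[.693,.008,.02,.05],[0,1,2]);p=np.r_[p,.05]
t=go("tray",TRAY,[.463,-.008,.1,.05],[0,1,2]);t=np.r_[t,.05]
np.save("p.npy",p);np.save("t.npy",t)
for c in I:
    im=cv2.resize(img[c][:,:,::-1],None,fx=2,fy=2)
    def ln(p,P,col):
        cv2.polylines(im,[np.round(proj(I[c],L2W(p,P))*2+.5).astype(int)],True,col,1,cv2.LINE_AA)
    ln(p,[[-.32,-.315,0],[-.32,.315,0],[0,.315,0],[0,-.315,0]],(255,0,0))
    ln(p,[[0,-.315,.03],[0,.315,.03],[.018,.315,.03],[.018,-.315,.03]],(0,0,255))
    ln(t,[[-.066,-.044,.026],[-.066,.044,.026],[.066,.044,.026],[.066,-.044,.026]],(0,255,0))
    for y in(-.217,-.072,.072,.217): ln(p,[[-.075,y,0],[-.069,y,0]],(255,0,255))
    for y in(-.297,.297): ln(p,[[-.145,y,.03],[0,y,.03]],(255,255,0))
    im=im[100:700,240:1040] if c=="scene" else im[200:720,320:880]
    cv2.imwrite(f"pics/{c}1.png",im)
E
python3 m1.py
```

```text
ledge scene ([129.6, 69.2, 557.0, 389.9], 0.63)
tray scene ([329.3, 112.0, 404.8, 176.0], 0.61)
ledge side ([173.0, 119.6, 414.0, 350.2], 0.7)
tray side ([189.0, 195.0, 262.0, 233.2], 0.68)
ledge ['scene', 'side'] [ 0.7179  0.0267 -0.0139] 0.32053929805104076
ledge ['scene'] [0.7293 0.0137 0.0053] 0.17413459615750937
ledge ['side'] [0.7057 0.0325 0.0056] 0.09225286022446999
tray ['scene', 'side'] [ 0.465  -0.0045 -0.2069] 0.08139529930572587
tray ['scene'] [ 0.4656 -0.0035 -0.2068] 0.033680196997378675
tray ['side'] [ 0.4644 -0.0066 -0.1983] 0.027661834078391623
```

View pics/scene1.png

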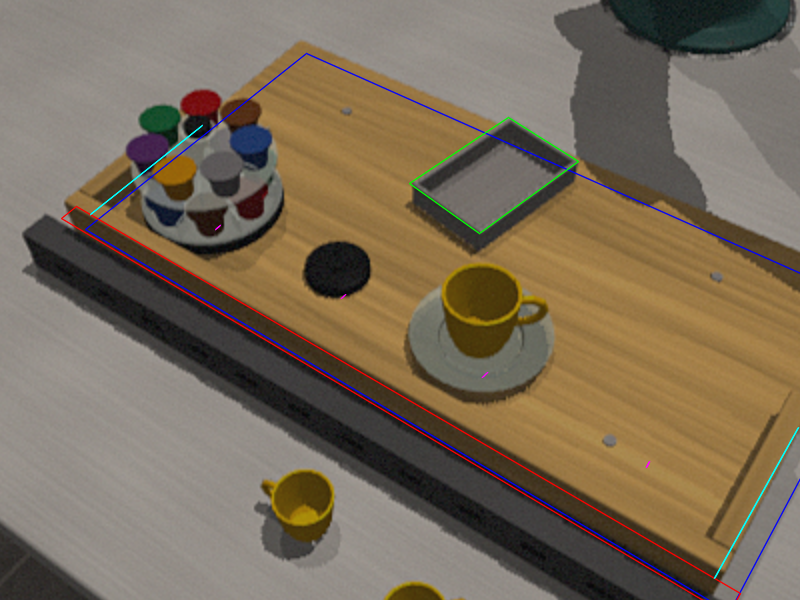

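View pics/side1.png

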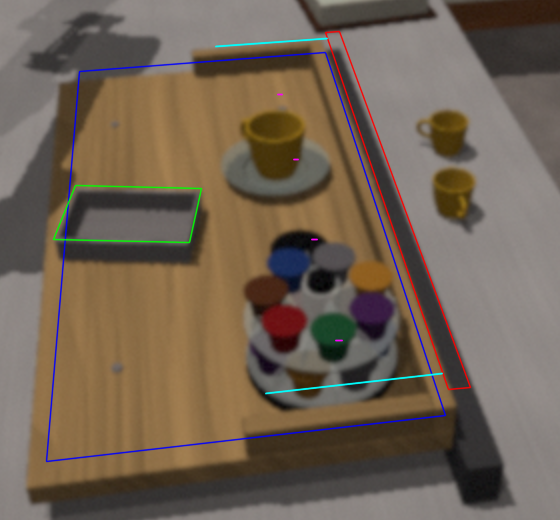

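```bash
cat > m2.py <<'E'
from fit import *
from scipy.optimize import least_squares
I={c:eyes.camera_info(c) for c in("scene","side")}
FR=[-.32,-.315,0];FL=[-.32,.315,0];UR=[.018,-.315,.03];UL=[.018,.315,.03]
picks=[("scene",FR,(270,71)),("scene",UR,(154,152)),("scene",FL,(555,191)),("side",FR,(175,344)),("side",FL,(191,142)),("side",UR,(388,302)),("side",UL,(321,121))]
f=lambda p:np.concatenate([(proj(I[c],L2W(p,P))[0]-np.array(q)) for c,P,q in picks])
r=least_squares(f,[.69,.008,.02,.05],loss="soft_l1");p=r.x;print(p);print(f(p).reshape(-1,2));np.save("p.npy",p)
t=np.load("t.npy");t[3]=p[3]
print("tray in ledge",R.from_euler('z',-p[2]).apply([t[0]-p[0],t[1]-p[1],0]),"yaw",np.degrees(t[2]-p[2]))
out=[]
for c in I:
    im=cv2.resize(eyes.grab_frame(c)[:,:,::-1],None,fx=2,fy=2)
    def ln(p,P,col,cl=True): cv2.polylines(im,[np.round(proj(I[c],L2W(p,P))*2+.5).astype(int)],cl,col,1,cv2.LINE_AA)
    ln(p,[[-.32,-.315,0],[-.32,.315,0],[0,.315,0],[0,-.315,0]],(255,0,0))
    ln(p,[[0,-.315,.03],[0,.315,.03],[.018,.315,.03],[.018,-.315,.03]],(0,0,255))
    for y in(-.297,.297): ln(p,[[-.145,y,.03],[0,y,.03]],(255,255,0))
    a=np.linspace(0,2*np.pi,60)
    for y,rr in((-.217,.065),(-.072,.029),(.072,.06)): ln(p,np.c_[-.072+rr*np.cos(a),y+rr*np.sin(a),0*a],(255,0,255))
    ln(p,[[-.132,.173,.026],[-.132,.261,.026],[0,.261,.026],[0,.173,.026]],(0,255,0))
    out.append(cv2.resize(im[100:700,240:1160] if c=="scene" else im[200:720,320:880],(480,int(480*600/920) if c=="scene" else 446)))
h=max(o.shape[0] for o in out)
cv2.imwrite("pics/both2.png",cv2.resize(np.hstack([cv2.copyMakeBorder(o,0,h-o.shape[0],0,0,0) for o in out]),(800,372)))
E
python3 m2.py
```

```text
[0.6983 0.0119 0.0036 0.0457]
[[-0.4172  0.296 ]
 [-2.9802  0.3365]
 [ 0.9957  1.864 ]
 [-1.6432  0.0626]
 [-1.6663 -0.5453]
 [ 0.4379  0.9656]
 [-0.5088 -1.1171]]
tray in ledge [-0.2333 -0.0155  0.    ] yaw -12.062973534373365
```

View pics/both2.png

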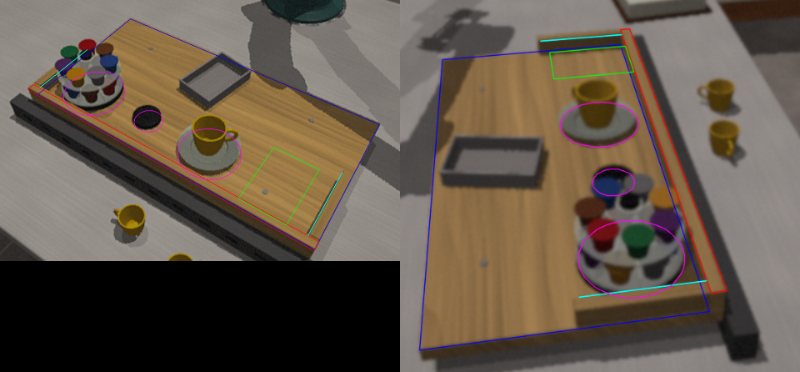

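```bash
cat >> h.py <<'E'
def move(pos,yaw):  # yaw (deg) of tool y in world, tool vertical; prints tool-frame shift/turn
    o=status.get_obs();q=R.from_quat(o["tcp_rot"])
    a=np.radians(yaw);Y=np.array([np.cos(a),np.sin(a),0]);Z=np.array([0,0,-1.])
    T=R.from_matrix(np.c_[np.cross(Y,Z),Y,Z])
    print("t",round(o["clock"],2),"pos",o["ee_pos"].round(4),"force",o["force"].round(2),"open",round(o["opening"],4))
    print("shift",q.inv().apply(np.array(pos)-o["ee_pos"]).round(4),"turn",np.degrees((q.inv()*T).as_rotvec()).round(2))
E
python3 -c "
from h import *
move([.4735,.0361,.15],78.15)"
```

```text
t 2.5 pos [0.2891 0.5822 0.2396] force [-0.47  0.94 -0.09] open 0.0917
shift [-0.408  -0.4071  0.0896] turn [ -0.     0.   -14.56]
```

Request:
carry_out(
  series=[0.4,-0.2,-0.2,0.04,0,0,-7,0.4,-0.2,-0.2,0.04,0,0,-7,0.4,-0.2,-0.2,0.04,0,0,-7,0.4,-0.2,-0.2,0.04,0,0,-7,0.4,-0.2,-0.2,0.04,0,0,-7,0.4,-0.408,-0.407,0.09,0,0,-14.5,0.4,-0.408,-0.407,0.09,0,0,-14.5,0.4,-0.408,-0.407,0.09,0,0,-14.5,0.4,-0.408,-0.407,0.09,0,0,-14.5,0.4,-0.408,-0.407,0.09,0,0,-14.5,0.4,-0.408,-0.407,0.09,0,0,-14.5,0.4,-0.408,-0.407,0.09,0,0,-14.5,0.4,-0.408,-0.407,0.09,0,0,-14.5,0.4,-0.408,-0.407,0.09,0,0,-14.5,0.4,-0.408,-0.407,0.09,0,0,-14.5],
)

```text
clock: 4.38
ee_pos: [0.4734, 0.0369, 0.1497]
tcp_rot: [0.103, 0.995, 0.0, 0.0]
force: [-1.2, -0.7, -0.2]
opening: 0.0367
```

```bash
python3 - <<'E'
from h import *
move([.4735,.0361,.084],78.15)
i=eyes.camera_info("wrist");im=eyes.grab_frame("wrist").copy()
t=np.load("t.npy")
def pf(P):
    K=i["K"];c=rot(i["orientation"]).inv().apply(P-np.array(i["origin"]));n=np.linalg.norm(c[:,:2],axis=1);th=np.arctan2(n,c[:,2])
    return np.c_[K[0,0]*th*c[:,0]/n+K[0,2],K[1,1]*th*c[:,1]/n+K[1,2]]
for zz,col in((.0457,(0,255,0)),(.05,(255,0,0))):
    g=np.linspace(-1,1,20)
    for a in (.066,-.066):
        P=R.from_euler('z',t[2]).apply(np.c_[0*g+a,.044*g,0*g+.026])+[t[0],t[1],zz]
        cv2.polylines(im,[pf(P).round().astype(int)],False,col,1)
    for b in (.044,-.044):
        P=R.from_euler('z',t[2]).apply(np.c_[.066*g,0*g+b,0*g+.026])+[t[0],t[1],zz]
        cv2.polylines(im,[pf(P).round().astype(int)],False,col,1)
cv2.imwrite("pics/w1.png",im[:,:,::-1])
E
```

```text
t 4.38 pos [0.4734 0.0369 0.1497] force [-1.23 -0.66 -0.23] open 0.0367
shift [-0.0002 -0.0008  0.0657] turn [0.02 0.01 0.02]
```

View pics/w1.png

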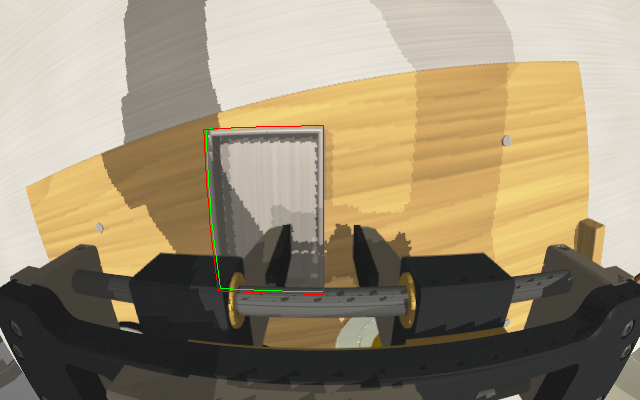

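The wrist picture shows the tray's left wall at column 323, midway between the fingers (290 and 354), and the fit lies on the rim. I descend and pinch that wall.

Request:
carry_out(
  series=[0.4,0,-0.001,0.03,0,0,0,0.4,0,-0.001,0.05,0,0,0,0.4,0,-0.001,0.06,0,0,0,0.4,0,-0.001,0.065,0,0,0,0.4,0,-0.001,0.065,0,0,0,0.15,0,-0.001,0.065,0,0,0,0.1,0,-0.001,0.065,0,0,0,0,0,-0.001,0.065,0,0,0,0,0,-0.001,0.065,0,0,0,0,0,-0.001,0.065,0,0,0,0,0,-0.001,0.065,0,0,0,0,0,-0.001,0.065,0,0,0],
  grip_force=20,
)

```text
clock: 5.92
ee_pos: [0.4734, 0.0359, 0.0849]
tcp_rot: [0.103, 0.995, 0.0, 0.0]
force: [-1.0, 0.1, 4.3]
opening: 0.0039
```

```bash
cat > m3.py <<'E'
from fit import *
import sys
p=np.load("p.npy");I={c:eyes.camera_info(c) for c in("scene","side")};M=[];J=[]
for c in I:
    im=eyes.grab_frame(c);cv2.imwrite(f"pics/{c}_{sys.argv[1]}.png",im[:,:,::-1])
    d=eyes.regions_of("tray",c)
    if d: print(c,d[0]["extent"],d[0]["confidence"]);M.append(d[0]["region"]);J.append(I[c])
o=status.get_obs()
print(o["clock"],o["ee_pos"],np.degrees(2*np.arctan2(*o["tcp_rot"][[1,0]]))-90,o["force"],o["opening"])
p0=[float(v) for v in sys.argv[2:5]]+[.048]
for k in range(len(M)):
    x,f=fit([M[k]],[J[k]],TRAY,p0,[0,1,2]);print(x,f, "in ledge",R.from_euler('z',-p[2]).apply([x[0]-p[0],x[1]-p[1],0]),np.degrees(x[2]-p[2]))
E
python3 m3.py a .465 -.0045 -.207
```

```text
scene [328.5, 114.2, 405.0, 178.2] 0.79
side [186.6, 195.2, 259.6, 232.2] 0.95
6.125 [0.4734 0.0359 0.0849] 78.15736046196338 [-0.8065 -0.136   5.1388] 0.0038523736607725956
[ 0.4646 -0.0056 -0.2101] 0.32173964920653864 in ledge [-0.2337 -0.0166  0.    ] -12.244787036955822
[ 0.4635 -0.0044 -0.2145] 0.06367525619341363 in ledge [-0.2348 -0.0154  0.    ] -12.496969789816394
```

```bash
python3 -c "
from h import *
move([.470,.267,.085],90.2)"
```

```text
t 6.12 pos [0.4734 0.0359 0.0849] force [-0.81 -0.14  5.14] open 0.0039
shift [ 5.080e-02  2.255e-01 -1.000e-04] turn [  0.02   0.03 -12.04]
```

Request:
carry_out(
  series=[0,0.003,0.012,0,0,0,-0.6,0,0.006,0.028,0,0,0,-1.5,0,0.01,0.044,0,0,0,-2.4,0,0.0136,0.06,0,0,0,-3.3,0,0.0172,0.076,0,0,0,-4.2,0,0.0208,0.092,0,0,0,-5.1,0,0.0244,0.108,0,0,0,-6,0,0.028,0.124,0,0,0,-6.9,0,0.0316,0.14,0,0,0,-7.8,0,0.0352,0.156,0,0,0,-8.7,0,0.0388,0.172,0,0,0,-9.5,0,0.0424,0.188,0,0,0,-10.3,0,0.046,0.204,0,0,0,-11.1,0,0.0485,0.216,0,0,0,-11.7,0,0.051,0.2255,0,0,0,-12,0,0.051,0.2255,0,0,0,-12,0,0.051,0.2255,0,0,0,-12],
)

```text
clock: 8.25
ee_pos: [0.4697, 0.2682, 0.085]
tcp_rot: [-0.002, 1.0, 0.001, 0.0]
force: [0.8, 1.6, 0.9]
opening: 0.0037
```

```bash
python3 m3.py b .47 .226 0; python3 -c "
from h import *
move([.621,.267,.085],90.2)"
```

```text
scene [445.6, 159.3, 517.7, 237.5] 0.94
side [199.4, 142.7, 251.9, 166.4] 0.88
8.45 [0.4698 0.2672 0.085 ] 90.14293750062583 [0.145  1.6777 1.8496] 0.003715234496353582
[0.4698 0.2265 0.0283] 0.19399454049135578 in ledge [-0.2277  0.2155  0.    ] 1.4131727870681705
[0.4699 0.227  0.0134] 0.13055229142185665 in ledge [-0.2276  0.2159  0.    ] 0.5599037713168343
t 8.45 pos [0.4698 0.2672 0.085 ] force [0.14 1.68 1.85] open 0.0037
shift [-1.512e-01 -6.000e-04  1.000e-04] turn [ 0.05  0.03 -0.06]
```

View pics/scene_b.png

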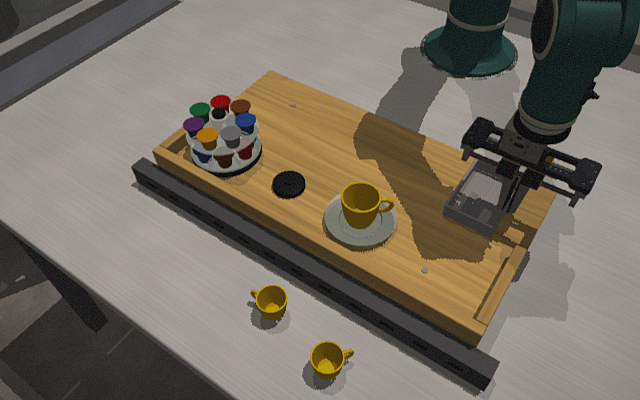

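The tray is straight and in line with the free place: scene (480,198), with the gap between the saucer at (360,220) and the end strip at (497,290) open. I push it back.

Request:
carry_out(
  series=[0,-0.01,0,0,0,0,0,0,-0.025,0,0,0,0,0,0,-0.04,0,0,0,0,0,0,-0.055,0,0,0,0,0,0,-0.07,0,0,0,0,0,0,-0.085,0,0,0,0,0,0,-0.1,0,0,0,0,0,0,-0.115,0,0,0,0,0,0,-0.13,0,0,0,0,0,0,-0.14,0,0,0,0,0,0,-0.148,0,0,0,0,0,0,-0.15,0,0,0,0,0,0,-0.15,0,0,0,0,0],
)

```text
clock: 10.07
ee_pos: [0.6192, 0.2668, 0.085]
tcp_rot: [-0.001, 1.0, -0.0, -0.001]
force: [-2.3, 0.9, 5.5]
opening: 0.0043
```

Request:
carry_out(
  series=[0,-0.002,0,0,0,0,0,0,-0.004,0,0,0,0,0,0,-0.006,0,0,0,0,0,0,-0.006,0,0,0,0,0],
)

```text
clock: 10.58
ee_pos: [0.6246, 0.2665, 0.085]
tcp_rot: [-0.001, 1.0, -0.0, -0.001]
force: [-3.3, -0.7, 4.9]
opening: 0.004
```

Request:
carry_out(
  series=[0,-0.001,0,0,0,0,0,0,-0.002,0,0,0,0,0,0,-0.002,0,0,0,0,0],
)

```text
clock: 10.95
ee_pos: [0.6257, 0.2663, 0.085]
tcp_rot: [-0.001, 1.0, -0.0, -0.002]
force: [-3.2, 0.7, 5.5]
opening: 0.0042
```

Request:
carry_out(
  series=[0,-0.001,0,0,0,0,0,0,-0.002,0,0,0,0,0,0,-0.002,0,0,0,0,0],
)

```text
clock: 11.32
ee_pos: [0.6268, 0.2662, 0.085]
tcp_rot: [-0.0, 1.0, -0.001, -0.003]
force: [-4.1, 1.1, 4.6]
opening: 0.0039
```

```bash
python3 m3.py c .627 .225 0; python3 - <<'E'
import cv2,numpy as np
a=cv2.imread("pics/scene_c.png")[180:360,380:560];b=cv2.imread("pics/side_c.png")[100:220,230:350]
cv2.imwrite("pics/c.png",np.hstack([cv2.resize(x,(400,400),interpolation=cv2.INTER_CUBIC) for x in(a,b)]))
E
```

```text
scene [397.4, 220.1, 479.0, 303.9] 0.69
side [263.5, 133.2, 321.3, 163.1] 0.8
11.525 [0.6268 0.2663 0.085 ] 90.06511161997415 [-3.9104  1.3732  5.0946] 0.0037841025512333325
[0.6168 0.222  0.0518] 0.36534381548633976 in ledge [-0.0808  0.2105  0.    ] 2.759192937230725
[0.625  0.2277 0.0171] 0.14689649656055026 in ledge [-0.0725  0.2161  0.    ] 0.7734874926604587
```

View pics/c.png

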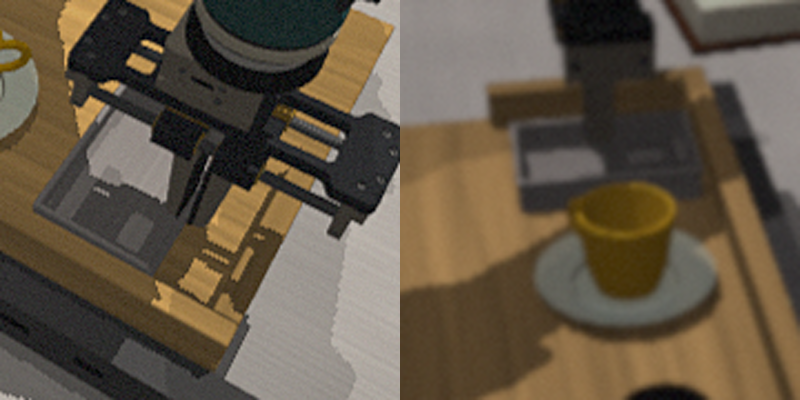

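The pictures show the tray square in the free place, with a few mm still open before the upstand and clear of the saucer. I push on until there is contact.

Request:
carry_out(
  series=[0,-0.002,0,0,0,0,0,0,-0.004,0,0,0,0,0,0,-0.004,0,0,0,0,0],
)

```text
clock: 11.9
ee_pos: [0.6301, 0.266, 0.085]
tcp_rot: [-0.0, 1.0, -0.001, -0.004]
force: [-2.6, 0.0, 5.6]
opening: 0.0038
```

Request:
carry_out(
  series=[0,-0.002,0,0,0,0,0,0,-0.004,0,0,0,0,0,0,-0.004,0,0,0,0,0],
)

```text
clock: 12.28
ee_pos: [0.6318, 0.2659, 0.0849]
tcp_rot: [-0.0, 1.0, -0.001, -0.007]
force: [-8.0, -1.0, 8.0]
opening: 0.0038
```

Request:
carry_out(
  series=[0,-0.002,0,0,0,0,0,0,-0.004,0,0,0,0,0,0,-0.004,0,0,0,0,0],
)

```text
clock: 12.65
ee_pos: [0.632, 0.2659, 0.0849]
tcp_rot: [-0.001, 1.0, -0.002, -0.011]
force: [-11.6, -1.4, 11.8]
opening: 0.0039
```

Contact shows as −12 N at TCP x 0.632, where the fit put it. I relax, open a little and rise.

Request:
carry_out(
  series=[0,0,0,0,0,0,0,0,0,0,0,0,0,0,0.2,0,0,0,0,0,0,0.2,0,0,0,0,0,0,0.2,0,0,0,0,0,0,0.2,0,0,0,0,0,0],
)

```text
clock: 13.4
ee_pos: [0.6321, 0.2657, 0.0847]
tcp_rot: [-0.0, 1.0, -0.002, -0.011]
force: [-0.3, 0.1, -0.7]
opening: 0.0183
```

```bash
python3 -c "
from h import *
move([.632,.266,.2],90.2)"
```

```text
t 13.4 pos [0.6321 0.2657 0.0847] force [-0.33  0.07 -0.68] open 0.0183
shift [ 2.700e-03 -1.000e-04 -1.153e-01] turn [-0.22 -1.28 -0.14]
```

Request:
carry_out(
  series=[0.2,0,0,-0.015,0,0,0,0.2,0.001,0,-0.04,0,0,0,0.2,0.002,0,-0.08,0,0,0,0.2,0.003,0,-0.12,0,-1.3,0,0.2,0.04,0,-0.16,0,-1.3,0,0.2,0.09,0,-0.2,0,-1.3,0,0.2,0.14,0,-0.2,0,-1.3,0,0.2,0.19,0,-0.2,0,-1.3,0,0.2,0.19,0,-0.2,0,-1.3,0,0.2,0.19,0,-0.2,0,-1.3,0],
)

```text
clock: 14.65
ee_pos: [0.4475, 0.2664, 0.2901]
tcp_rot: [-0.0, 1.0, -0.001, 0.001]
force: [0.2, -0.4, -0.3]
opening: 0.0182
```

```bash
python3 m3.py d .632 .225 0; python3 - <<'E'
from h import *
for n in("scene","side"):
    a=cv2.imread(f"pics/{n}0.png").astype(int);b=cv2.imread(f"pics/{n}_d.png").astype(int)
    for t in("saucer","cup","lid"):
        print(n,t,[np.round(d["xy"],1) for d in eyes.spot_point(t,n)][:3])
a=cv2.imread("pics/scene_d.png")[160:360,320:560];b=cv2.imread("pics/side_d.png")[100:220,230:374]
cv2.imwrite("pics/d.png",np.hstack([cv2.resize(x,(400,333),interpolation=cv2.INTER_CUBIC) for x in(a,b)]))
E
```

```text
scene [393.9, 217.6, 481.6, 303.2] 0.83
side [262.2, 135.3, 320.7, 162.9] 0.75
14.85 [0.4476 0.266  0.2887] 89.98131985464818 [ 0.3232 -0.27   -0.569 ] 0.01852656182441123
[ 0.6167  0.2251 -0.0025] 0.10124924570210692 in ledge [-0.0808  0.2135  0.    ] -0.34801031012726125
[ 0.6303  0.2273 -0.0306] 0.11871636436117206 in ledge [-0.0672  0.2157  0.    ] -1.9625984053624366
scene saucer [array([358.5, 221.5])]
scene cup [array([272.1, 310.3]), array([358.8, 220.2])]
scene lid []
side saucer [array([297.1, 185.7])]
side cup [array([297., 185.]), array([384.4, 200.8]), array([381.8, 175.9])]
side lid [array([307.6, 229. ])]
```

View pics/d.png

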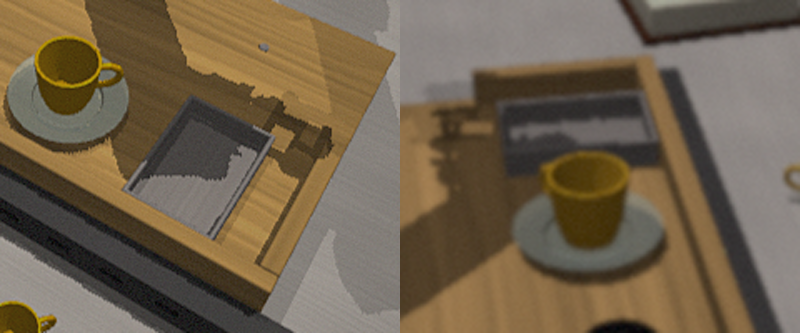

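The tray stands close to the upstand and clear of the saucer. The scene fit is biased because the upstand hides the tray's back wall. I check with the rim's visible front corners at scene (435,217.6) and (483,239), and the back corners at (393,274) and (448,304).

```bash
python3 - <<'E'
from h import *
p=np.load("p.npy");i=eyes.camera_info("scene")
for px in((435,217.6),(483,239),(393.2,274),(447.8,304)):
    w=onz(i,px,.074);print(w.round(4),R.from_euler('z',-p[2]).apply(w-[p[0],p[1],p[3]]).round(4))
im=cv2.imread("pics/scene_d.png")
m=[[p[0]+a,p[1]+b,.048+.026] for a,b in((-.132,.17),(-.132,.258),(0,.258),(0,.17))]
print(proj(i,m).round(1)); print(proj(i,[[.698,.18,.078],[.698,.27,.078]]).round(1))
s=im[200:320,380:500];s=cv2.resize(s,(720,600)[::-1] if 0 else (600,600),interpolation=cv2.INTER_CUBIC)
q=((proj(i,m)-[380,200])*5+2.5).round().astype(int);cv2.polylines(s,[q],True,(0,255,0),1)
cv2.imwrite("pics/e.png",s)
E
```

```text
[0.565  0.1843 0.074 ] [-0.1327  0.1729  0.0283]
[0.5613 0.2642 0.074 ] [-0.1361  0.2529  0.0283]
[0.6936 0.1813 0.074 ] [-0.0041  0.1694  0.0283]
[0.6932 0.2687 0.074 ] [-0.0041  0.2569  0.0283]
[[433.2 217.5]
 [485.1 242.9]
 [447.  307.1]
 [392.  276.5]]
[[391.2 274.3]
 [447.6 305.6]]
```

View pics/e.png

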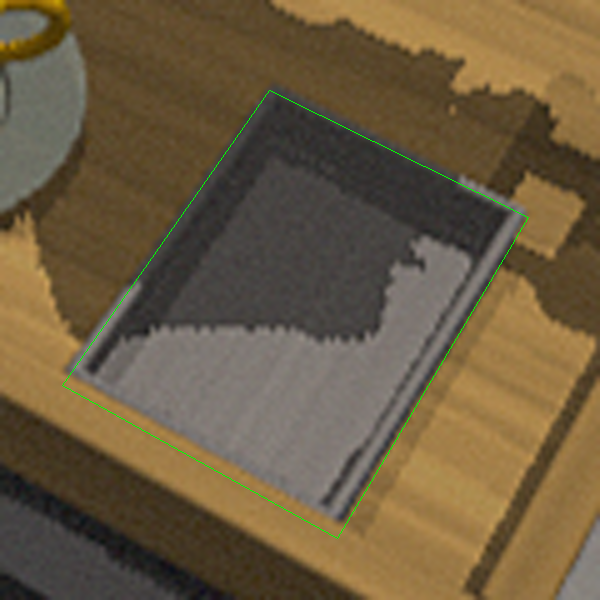

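```bash
python3 -c "
from h import *
o=status.get_obs();print(o['clock'],o['force'],o['joint_vel'].round(3));print(robot.close_job())"
```

```text
15.15 [-0.1003687   0.06764714 -0.38843024] [-0.002 -0.004 -0.002  0.003 -0.001 -0.001 -0.   ]
the job is handed in; nothing more can be done
None
```

The tray is in the free left-hand place (y about +215 mm) with its short end against the upstand, and I handed the job in at 15.2 s. I pinched its left wall, slid and straightened it along the front of the ledge, and pushed it back until about 12 N of contact. Then I let go and drew the arm clear.

**Tray position:** the side-camera fit put the tray at x about −67 mm in the ledge frame and about 2° off square, which is within the limits.

**Disagreement:** the scene-camera fit read x about −81 mm, outside the limits. I put this down to the upstand hiding the tray's back wall in that view. A projected outline matched the visible front and right rim to about 2 px, and the contact force came where the ledge fit predicted it.

**Other objects:** the saucer and cup were re-detected within about 2.5 px of the start. The lid was missed in the last scene picture, but in the side picture it was within 1 px of where it began. I did not measure the carousel again. The gripper's force readings showed no unexpected contact.

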